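# Stamp the delivery note as received

### The job

Stamp the delivery note on the clipboard as received: the green self-inking stamp already stands over its box on the form, so with closed fingertips press the middle of its handle's top straight down to the end of the stroke, hold it there for half a second, then let it spring fully back up and take the hand away. Press gently, without slamming it and without gripping, shifting, tipping or lifting the stamp, or the imprint will smear. The red stamp is for the colleague who checks the count: do not touch it, and do not disturb the pen, the wooden stamp or the jar.

Things in the scene. Friction and masses are not known exactly. Their poses are not given: they have to be found in the camera images.
- clipboard: hardboard clipboard with a pad of forms, 166 x 232 mm, fixed; paper top 4 mm above the table. Origin under its centre; y along its long side to the steel clip (16 mm high) at its left end, x away from the robot. Solid film-wrapped packs, up to 97 mm tall, stand 5 to 25 mm beyond its far edge. The two self-inking stamps stand near that edge, 37 mm either side of its middle, either way round.
- green_stamp: self-inking stamp with a green handle on a black frame; loose, about 0.13 kg, foot 32 mm (its x) by 46 mm (its y), 82 mm tall in all, standing upright on the form. Origin at the centre of the underside of its foot, z up. It tips or slides if pushed sideways or pressed far off the middle.
- green_stamp_handle (a joint): how far the green handle is pushed down into its frame, m: 0 up (sprung), 0.014 the end of the stroke, a hard stop. Its spring needs about 4 N to start and about 10.5 N at the end; released, it springs back to 0.
- green_top (a point): centre of the top of the green handle, a dark green thumb pad 25 mm (the stamp's x) by 38 mm (its y) on a handle of 34 x 48 mm; 82 mm above the foot when up, it goes down with the handle. Axes as the stamp's. An arm whose low shoulder juts out to the left meets the drawer unit behind it when the base turns over 14 degrees left: for the leftmost starts lean the tool 10 degrees, tips to the left.
- red_stamp: the same kind of stamp with a red handle, same size, loose, also standing on the form; not to be touched. Origin at the centre of the underside of its foot, z up.
- red_stamp_handle (a joint): how far the red handle is pushed down, m; 0 up. It must stay up.
- pen: blue pen, 132 mm long, 9 mm thick, lying loose on the near part of the form. Origin at the middle of its underside, y along it.
- wooden_stamp: wooden hand stamp, 28 x 56 mm foot, 73 mm tall, standing loose on the table to the left of the clipboard. Origin at the centre of its underside.
- jar: open glass jar with coloured vial caps, 63 mm across, 60 mm tall, standing loose on the table to the left of the clipboard. Origin at the centre of its underside.

How it is judged (in metres and radians):
On the way:
1. the green handle is pressed to the end of its stroke, on the middle of its top, with the stamp flat on the form (value of joint green_stamp_handle above 0.0115 m and contact force between the fingers and green_stamp above 1 N and angle between green_stamp's own z axis and vertical below 0.05 rad and horizontal distance between the grasp point and green_top below 0.012 m), for 0.3 s.
At the end, for the whole second after the job is handed in: After a full press (over 11.5 of 14 mm, within 12 mm of the middle, held 0.3 s) the green handle is back up within 2 mm, the green stamp stands upright and still within 5 mm of its place, and the red stamp is up and within 4 mm of its place (value of joint each of green_stamp_handle, red_stamp_handle below 0.002 m and distance of green_stamp from where it was at the start of the episode below 0.005 m and angle between green_stamp's own z axis and vertical below 0.05 rad and linear speed of green_stamp below 0.02 m/s and distance of red_stamp from where it was at the start of the episode below 0.004 m); the robot touches nothing.
It fails at once if the green stamp is shifted, lifted or tipped (distance of green_stamp from where it was at the start of the episode above 0.005 m or angle between green_stamp's own z axis and vertical above 0.12 rad).
It fails at once if the green stamp is slammed or leaned on (over 40 N) (contact force between the fingers and green_stamp above 40 N).
It fails at once if the red stamp is touched, pressed or moved (contact force between any of the fingers, the arm and red_stamp above 0.5 N or value of joint red_stamp_handle above 0.003 m or distance of red_stamp from where it was at the start of the episode above 0.004 m).
It fails at once if the pen, the wooden stamp or the jar is disturbed (moved over 8 mm) (distance of any of pen, wooden_stamp, jar from where it was at the start of the episode above 0.008 m).
It fails at once if the green stamp is gripped between the fingers instead of pressed on top (contact force between the fingers and green_stamp above 1 N and z of the grasp point in the frame of green_top below 0 m).
It also fails if it takes over 35 s, if anything falls off the work surface, if the arm or the gripper's body presses on something with over 40 N, if the wrist force passes 120 N, or if a joint passes its speed limit or range.

### The arm

A 6-joint arm with a two-finger parallel gripper is mounted at the origin on the work surface; the furniture and walls round the work are solid. World frame = base frame: x ahead of the robot, y to its left, z up, the work surface at z = 0. Lengths are in mm, angles in rad, forces in N, time in s.
With the tool pointing down it reaches from about 400 to 925 mm from the base axis. Payload 12.5 kg.
Tool frame: the origin (TCP) lies at the very end of the fingers, on their centre line; the grasp point (between the pads) lies env.hold_point_z behind it (env.hold_point_z is the distance from the TCP to the grasp point, in mm); y points along the fingers, z is the direction in which the jaws open and shut, and the axes are right-handed (so a half turn about y gives the same grasp; the last joint's range is limited). The gripper opens to 95 mm and grips with 3 to 60 N. Pads are 20 mm wide; open, the fingers measure 119 mm over their backs; the gripper's body (75 mm by 180 mm) begins 59 mm behind the grasp point.
Start: joints at [-1.381, 0.491, 1.559, -0, 1.092, -0.106], TCP at [182.214, -597.867, 214.661] pointing down, gripper open.
Joint ranges: [-3.1, 3.1], [-0.84, 2.19], [0.05, 2.79], [-1.13, 4.28], [0.06, 2.93], [-2.69, 2.69]. Speed limits (rad/s): [2.22, 2.22, 2.79, 3.14, 3.14, 3.14].

### API

Orientations are given as [roll, pitch, yaw] about the fixed x, y, z axes, in that order (R = Rz(yaw) Ry(pitch) Rx(roll)).
In Python, from cell import env gives the robot as it stands.
- The arm moves only by the shell command python3 -m inch 'ROWS'. ROWS is JSON, one flat list of numbers, 7 for each row, row after row: the shift along the tool's x, y, z in m, then the turn, a rotation vector about the tool's x, y, z in degrees, then the closure, from -1 (fully open) to 1 (shut). In form: [tx, ty, tz, ax, ay, az, hand, tx, ty, tz, ax, ay, az, hand, ...]. A call has 1 to 10 rows; each row shifts and turns the commanded pose from where the row before left it, along the tool's axes as they then stand; what a row does not reach is not made up. A row lasts 1/10 s, in which the tool goes at most 50 mm and 8.59 degrees, less where a joint would pass 70% of its speed; a pose out of reach is approached as far as the arm can. A call is refused whole if a number of a shift passes 0.05 or a number of a turn 8.59, either way. A call with a gripper value outside its range is refused whole. The fingers move at their own pace and stop on an object; the grip force is fixed at half the most. Time passes only in rows, so rows that do not move let the fingers close. It gives the time, the measured TCP pose, the force and the opening at its end, in the units of the state.
- env.state(): the state, without advancing time (a new reading comes with each control period).
- env.read_camera(name): name is "scene" or "top" or "wrist"; returns a dict with "pixels" (400x640x3 uint8, blue, green, red), "depth" (400x640 float32, mm along the optical axis (not along the pixel's ray), 0 where there is no reading), "mtx" (3x3 intrinsics, pixels), "R" (3x3) and "t" (3): a world point X has camera coordinates R X + t. Camera axes: x right, y down, z forward; pixel columns grow to the right and rows downward; lengths in mm; the calibration is good to about 2 mm. A picture is of the moment at which its call begins.
- env.job_done(): hands the job in, once; it reports no verdict.
The state is a dict: "t": time; "joints": joint angles; "qvel": joint speeds; "tau": joint torques, N m; "eef_pos": TCP position; "tcp_rot": TCP orientation; "ft_force": force on the tool from outside, world axes, zero at the start; "moment": the same for the moment, N m; "opening": opening from 0.0 (shut) to 1.0 (fully open).
Only numpy, scipy, OpenCV 4.12 (cv2) and the standard library are available. Lean on these libraries where they do the work, as an engineer would, in place of code of your own. Each camera call takes 0.05 s, during which the arm holds its last target.

## Working session

There is one attempt and no reset: what is moved stays moved. The work goes in short steps, Python scripts to look and compute and a shell command to move; the robot and the scene stay as the last step left them, time stands still between calls to the robot, and variables do not carry over. Pictures are saved under pics/ and viewed, and the job is handed in when it is done.

```bash
ls; mkdir -p pics; python3 - <<'E'
from cell import env
import cv2,numpy as np
s=env.state();print(s, env.hold_point_z)
for n in("scene","top","wrist"):
    c=env.read_camera(n);cv2.imwrite(f"pics/{n}0.png",c["pixels"]);np.savez(f"pics/{n}0.npz",**c)
    print(n,-c["R"].T@c["t"],c["R"][2])
E
```

```text
pics
{'t': 0.0, 'joints': array([-1.38062876e+00,  4.91534758e-01,  1.55948017e+00, -6.32875383e-06,
        1.09172041e+00, -1.05585005e-01]), 'qvel': array([ 7.85527704e-04, -2.78424062e-03, -4.03539277e-04, -2.54263439e-05,
       -6.13688041e-04, -4.81688287e-05]), 'tau': array([-8.02637787e-04, -6.12638783e+01, -2.58179981e+01,  6.92001614e-02,
        4.82411915e-02, -1.04864273e-04]), 'eef_pos': array([ 182.14117223, -597.59340937,  214.06658661]), 'tcp_rot': array([-1.57193324e+00,  1.14844607e-04, -2.84583723e+00]), 'ft_force': array([ 0.07584903,  0.32308604, -0.22423498]), 'moment': array([-0.0086663 ,  0.01063908, -0.00162941]), 'opening': 0.9981208680905606} 18.8
scene [129.76281837 607.10245547 728.32982617] [ 0.43003686 -0.46150827 -0.77593712]
top [409.44269855 224.26998305 913.83714236] [ 0.09408986  0.01020879 -0.99551137]
wrist [ 262.4860628  -572.64156402  384.08152769] [-0.28139781 -0.08536561 -0.95578658]
```

View pics/scene0.png

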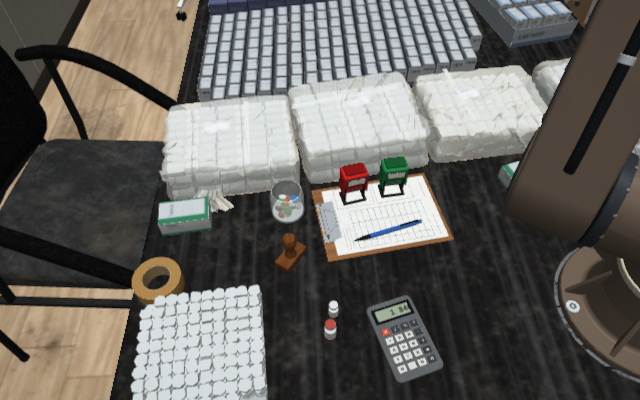

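View pics/top0.png

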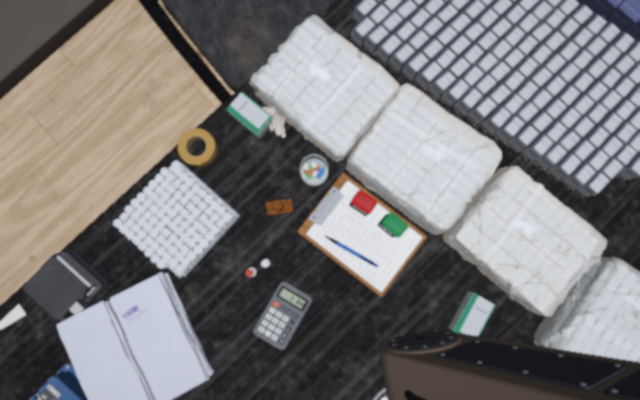

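The scene view shows the red stamp at about (353,180), the green at (393,172), and the packs close behind them. In the top view the green stamp is at about (393,224) and the red at (363,203). Next I measure both.

```bash
cat > h.py <<'E'
import numpy as np,cv2
def ld(n): return dict(np.load(f"pics/{n}.npz"))
def ray(c,uv,z):
    uv=np.atleast_2d(uv).astype(float)
    d=np.c_[uv,np.ones(len(uv))]@np.linalg.inv(c["mtx"]).T@c["R"]
    o=-c["R"].T@c["t"]
    return o+d*((z-o[2])/d[:,2])[:,None]
def cloud(c):
    v,u=np.mgrid[:400,:640];z=c["depth"]
    p=np.stack([u*z,v*z,z],-1)@np.linalg.inv(c["mtx"]).T
    return (p-c["t"])@c["R"]
E
python3 - <<'E'
from h import *
for n,box in(("top0",(300,170,440,290)),("scene0",(320,150,430,210))):
    c=ld(n);P=cloud(c);hsv=cv2.cvtColor(c["pixels"],cv2.COLOR_BGR2HSV)
    x0,y0,x1,y1=box;roi=np.zeros((400,640),bool);roi[y0:y1,x0:x1]=1
    H,S,V=[hsv[...,i] for i in range(3)]
    for nm,m in(("green",(abs(H.astype(int)-65)<20)&(S>110)&(V>30)),("red",((H<8)|(H>172))&(S>140)&(V>60))):
        m=m&roi;v,u=np.nonzero(m);p=P[m]; ok=c["depth"][m]>0
        hi=ok&(p[:,2]>80)&(p[:,2]<95)
        print(n,nm,m.sum(),"px",u.mean(),v.mean(),u.min(),u.max(),v.min(),v.max(),"hi",hi.sum(),p[hi].mean(0),np.percentile(p[ok][:,2],[5,50,95]))
        if hi.sum()>5:
            r=cv2.minAreaRect(np.float32(p[hi][:,:2]));print(r)
            px=cv2.minAreaRect(np.float32(np.c_[u,v][hi]));print(px,ray(c,px[0],86), 'boxed',ray(c,cv2.boxPoints(px),86)[:,:2])
    r=c["pixels"][y0:y1,x0:x1];cv2.imwrite(f"pics/{n}c.png",cv2.resize(r,None,fx=5,fy=5,interpolation=cv2.INTER_CUBIC)[:600,:800])
    # pack surface
    q=P[(c["depth"]>0)];
    for y in range(-150,460,40):
        pass
c=ld("top0");P=cloud(c)
for uv in[(314,170),(280,207),(425,160),(526,240),(331,238),(375,264),(343,176),(426,237),(381,293),(299,234)]:print(uv,P[uv[1],uv[0]])
E
```

```text
top0 green 335 px 393.7820895522388 224.2 381 406 213 235 hi 314 [446.3582022   74.50762223  85.38457079] [79.90720919 85.66919119 88.45122308]
((446.68316650390625, 74.26763153076172), (43.52961349487305, 29.96179962158203), 49.18846130371094)
((394.1275329589844, 224.1689453125), (22.00705337524414, 14.865140914916992), 41.633541107177734) [[446.52621705  74.85663775  86.        ]] boxed [[449.37305035 101.22828838]
 [472.20123861  81.65330794]
 [443.68308069  48.51923375]
 [421.00474999  68.10061639]]
top0 red 332 px 364.00602409638554 201.40361445783134 352 376 191 212 hi 311 [490.91188371 135.80049761  85.37984841] [79.47756958 85.68037245 88.55029928]
((491.52734375, 135.4242401123047), (42.00437545776367, 31.899934768676758), 57.58574295043945)
((363.9615173339844, 201.3076934814453), (20.80125617980957, 15.531603813171387), 33.690067291259766) [[491.03162565 135.90923968  86.        ]] boxed [[488.97715003 161.98249816]
 [515.64565362 145.0502798 ]
 [493.08574097 109.84055375]
 [466.55951538 126.82090429]]
scene0 green 556 px 392.4406474820144 169.20863309352518 379 408 157 1
[... 800 characters left out ...]
6037597656) [[485.54973677 140.65484983  86.        ]] boxed [[510.31876976 149.49203848]
 [487.72593112 109.3464344 ]
 [461.15080213 131.94970626]
 [483.44815532 170.88982635]]
(314, 170) [565.37644681 239.52079673  10.85039448]
(280, 207) [476.53093234 306.3402761   70.20353118]
(425, 160) [573.97092742  18.8597925  107.99818842]
(526, 240) [ 421.66010126 -186.66125508   87.80978188]
(331, 238) [416.23351667 198.5399319   11.70337459]
(375, 264) [362.69427832 102.2729835   12.98635006]
(343, 176) [554.40989322 174.72718446   5.25127985]
(426, 237) [423.87072021 -10.57830211   1.69427374]
(381, 293) [300.34760931  87.37908495   4.52951756]
(299, 234) [423.28550816 269.02730483   1.70524369]
```

```bash
ls pics
```

```text
scene0.npz
scene0.png
scene0c.png
top0.npz
top0.png
top0c.png
wrist0.npz
wrist0.png
```

```bash
python3 -m inch '[-0.0335,0,-0.0178,0,0,0,1,-0.0335,0,-0.0178,0,0,0,1,-0.0335,0,-0.0178,0,0,0,1,-0.0335,0,-0.0178,0,0,0,1,-0.0335,0,-0.0178,0,0,0,1,-0.0335,0,-0.0178,0,0,0,1,-0.0335,0,-0.0178,0,0,0,1,-0.0335,0,-0.0178,0,0,0,1,-0.0335,0,-0.0178,0,0,0,1,-0.0335,0,-0.0178,0,0,0,1]'; python3 -c "
from cell import env
s=env.state();print(s['joints'],s['eef_pos'])"
```

```text
t: 1.15
eef_pos: [451.7, -328.7, 214.6]
tcp_rot: [-1.571, -0.0, -2.846]
ft_force: [0.5, -0.9, 0.5]
opening: 0.218
[-7.47292303e-01  3.96820215e-01  1.72368358e+00 -8.37645554e-05
  1.02123200e+00  5.27846355e-01] [ 451.65544203 -328.66920445  214.56413751]
```

View pics/top0c.png

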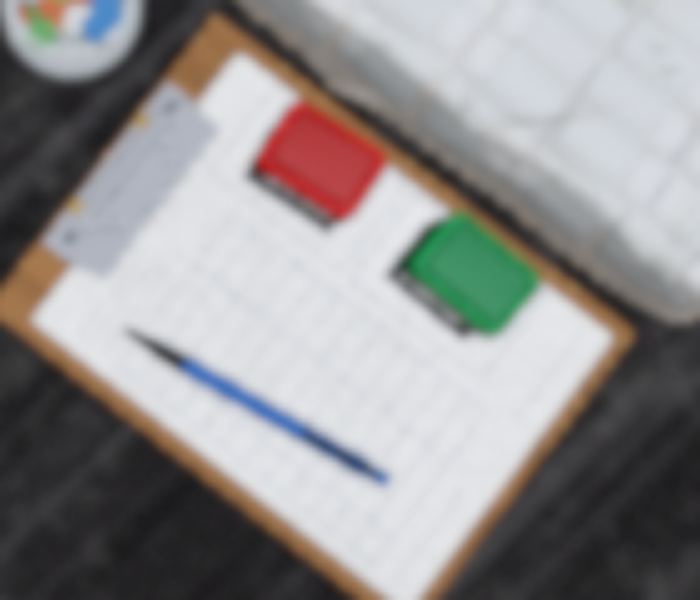

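View pics/scene0c.png

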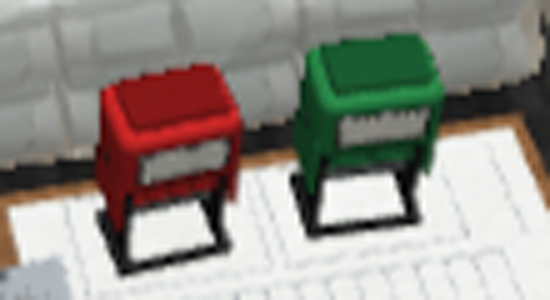

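```bash
python3 -m inch '[-0.010,0,-0.035,0,0,0,1,-0.010,0,-0.035,0,0,0,1,-0.010,0,-0.035,0,0,0,1,-0.010,0,-0.035,0,0,0,1,-0.010,0,-0.035,0,0,0,1,-0.010,0,-0.035,0,0,0,1,-0.010,0,-0.035,0,0,0,1,-0.010,0,-0.035,0,0,0,1,-0.010,0,-0.020,0,0,0,1,-0.005,0,-0.010,0,0,0,1]'; python3 - <<'E'
from cell import env
import cv2,numpy as np
s=env.state();print(s['joints'],s['eef_pos'])
for n in("wrist","scene"):
    c=env.read_camera(n);cv2.imwrite(f"pics/{n}1.png",c["pixels"]);np.savez(f"pics/{n}1.npz",**c)
E
```

```text
t: 2.15
eef_pos: [451.2, -4.2, 214.7]
tcp_rot: [-1.571, 0.0, -2.844]
ft_force: [-0.0, 0.1, -0.3]
opening: 0.003
[-1.55749433e-01  2.44453045e-01  1.96470367e+00 -3.36136391e-05
  9.32352466e-01  1.11746033e+00] [451.24188595  -4.15449497 214.66938519]
```

View pics/wrist1.png

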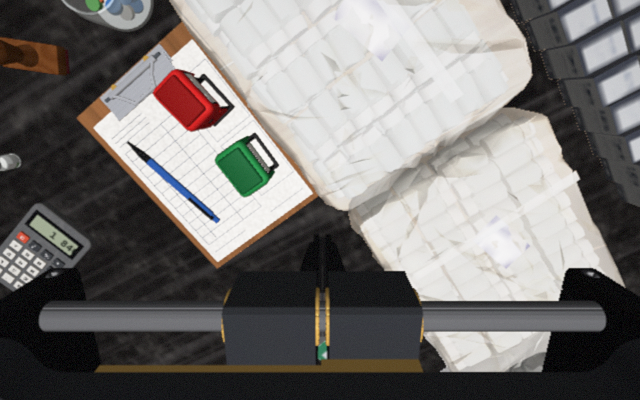

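View pics/scene1.png

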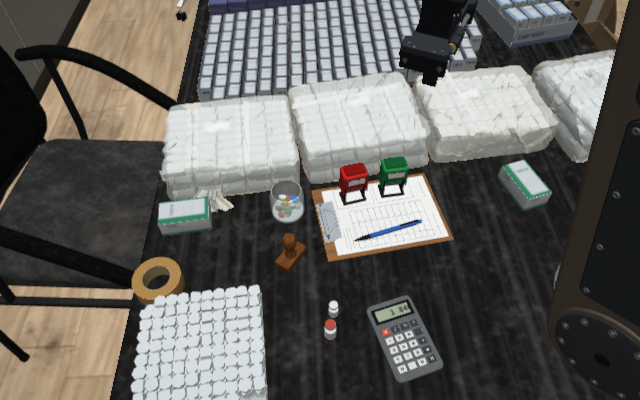

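The wrist view shows the green thumb pad cleanly at about (241,166), with the closed fingers at about (322,240). I'll measure the pad from this view and the scene view.

```bash
python3 - <<'E'
from h import *
def lines(n,box):
    c=ld(n);x0,y0,x1,y1=box
    hsv=cv2.cvtColor(c["pixels"],cv2.COLOR_BGR2HSV);H,S,V=[hsv[...,i].astype(int) for i in range(3)]
    roi=np.zeros((400,640),bool);roi[y0:y1,x0:x1]=1
    m=roi&(abs(H-70)<22)&(S>110)&(V>30); P=cloud(c)
    print(n,'V pct',np.percentile(V[m],[5,25,50,75,95]))
    hi=m&(c["depth"]>0)&(abs(P[...,2]-86)<4)
    print(' hi',hi.sum(),P[hi].mean(0),cv2.minAreaRect(np.float32(P[hi][:,:2])))
    ret,_=cv2.threshold(V[hi].astype(np.uint8).reshape(-1,1),0,255,cv2.THRESH_OTSU);print(' otsu',ret)
    d=(hi&(V<=ret)).astype(np.uint8);d=cv2.morphologyEx(d,cv2.MORPH_OPEN,np.ones((3,3),np.uint8))
    cs,_=cv2.findContours(d,cv2.RETR_EXTERNAL,cv2.CHAIN_APPROX_NONE);k=max(cs,key=cv2.contourArea)
    r=cv2.minAreaRect(k);M=cv2.moments(k);cen=(M['m10']/M['m00'],M['m01']/M['m00'])
    print(' pad px',r,cen,'world',ray(c,r[0],86),ray(c,cen,86));b=ray(c,cv2.boxPoints(r),86)[:,:2];print(np.linalg.norm(b-np.roll(b,1,0),axis=1))
    im=c["pixels"].copy();cv2.drawContours(im,[k],-1,(0,0,255),1);cv2.imwrite(f"pics/{n}p.png",cv2.resize(im[y0:y1,x0:x1],None,fx=6,fy=6))
lines("wrist1",(200,125,290,205));lines("scene1",(370,150,420,210))
E
```

```text
wrist1 V pct [ 79.  102.  108.  117.  151.6]
 hi 1266 [449.07111674  73.20844246  85.87399638] ((448.4117736816406, 73.26747131347656), (43.67450714111328, 29.911128997802734), 50.23698425292969)
 otsu 123.0
 pad px ((239.7251739501953, 170.848876953125), (43.50229263305664, 26.87843132019043), 52.76516342163086) (239.70155936390302, 170.74741392620038) world [[448.50114463  73.39117936  86.        ]] [[448.58635391  73.43257944  86.        ]]
[38.83899526 24.96899093 38.25024896 25.77661642]
scene1 V pct [ 49.   64.   90.   92.  133.2]
 hi 232 [443.83798617  75.16128524  84.99919363] ((444.0503845214844, 74.72998046875), (42.09730529785156, 28.490633010864258), 51.283172607421875)
 otsu 106.0
 pad px ((394.5461730957031, 162.36924743652344), (10.294883728027344, 20.589765548706055), 82.87498474121094) (394.59925093632955, 162.35861423220973) world [[444.43539017  75.26898166  86.        ]] [[444.37963825  75.1832181   86.        ]]
[25.40007392 38.59035949 25.61755953 37.87393105]
```

View pics/wrist1p.png

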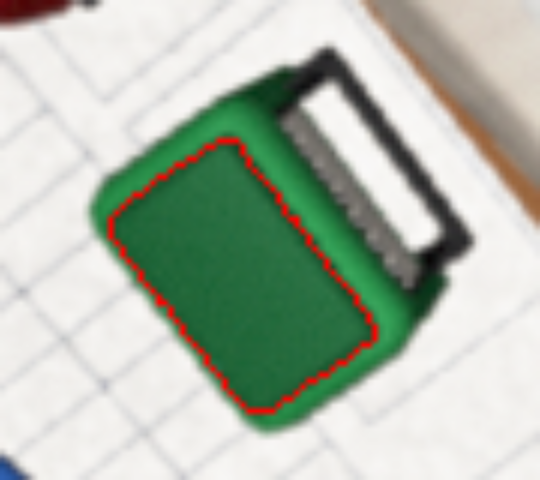

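```bash
python3 -m inch '[-0.0046,0,-0.0192,0,0,0,1,-0.0046,0,-0.0192,0,0,0,1,-0.0046,0,-0.0192,0,0,0,1,-0.0046,0,-0.0191,0,0,0,1,0,0.015,0,0,0,0,1,0,0.025,0,0,0,0,1,0,0.025,0,0,0,0,1,0,0.020,0,0,0,0,1,0,0.012,0,0,0,0,1,0,0.003,0,0,0,0,1]'; python3 - <<'E'
from cell import env
import cv2,numpy as np
s=env.state();print(s['joints'],s['eef_pos'])
for n in("wrist","scene"):
    c=env.read_camera(n);np.savez(f"pics/{n}2.npz",**c)
    im=c["pixels"]; im=im[110:310,180:460] if n=="wrist" else im[60:260,260:540]
    cv2.imwrite(f"pics/{n}2.png",cv2.resize(im,None,fx=2.5,fy=2.5))
E
```

```text
t: 3.25
eef_pos: [446.2, 71.9, 113.4]
tcp_rot: [-1.571, -0.002, -2.847]
ft_force: [-0.1, -0.6, -0.3]
opening: 0.005
[ 1.35316156e-02  4.02978090e-01  2.07931263e+00 -3.32550709e-04
  6.61670958e-01  1.28999851e+00] [446.24052765  71.88920186 113.36624301]
```

View pics/wrist2.png

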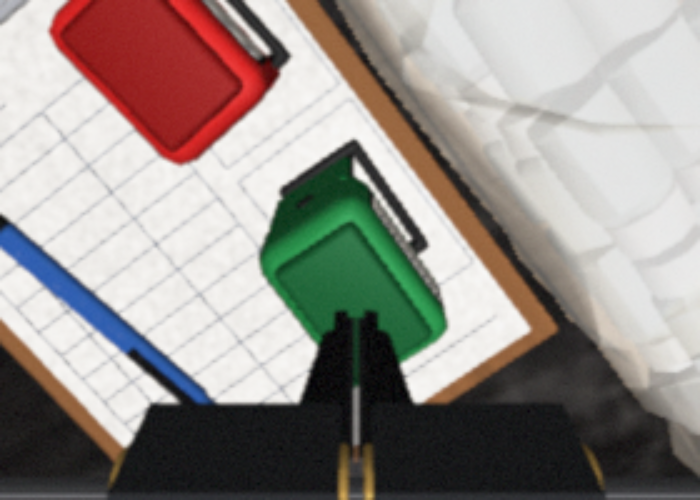

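View pics/scene2.png

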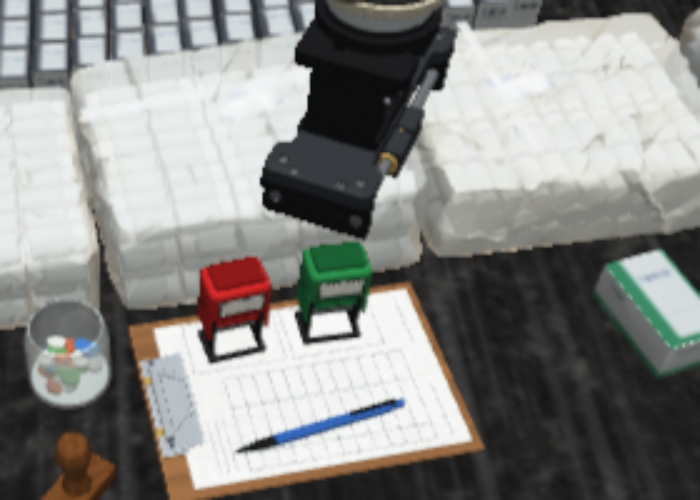

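```bash
python3 - <<'E'
from h import *
from cell import env
s=env.state();print(s['t'],s['eef_pos'],s['ft_force'])
for n in("wrist2","scene2"):
    c=ld(n)
    for X in(s['eef_pos'],(446.5,74.5,86)):
        q=c["mtx"]@(c["R"]@np.array(X)+c["t"]);print(n,q[:2]/q[2])
c=ld("wrist2")
# pad corners read from crop (x/2.5+180, y/2.5+110)
k=np.array([[358,225],[433,332],[277,270]])/2.5+[180,110]
print(ray(c,k,86)); print('mid of diagonal',ray(c,k[1:],86).mean(0))
E
```

```text
3.35 [446.67341468  72.21720785 114.4152461 ] [ 0.04135133 -0.13156622 -0.17747288]
wrist2 [322.67248957 254.83668944]
wrist2 [319.0443185  233.88898212]
scene2 [396.29220836 149.8438556 ]
scene2 [393.89229174 161.58859063]
[[468.78546044  78.52368009  86.        ]
 [446.93210925  51.82296869  86.        ]
 [451.65932695  94.46779234  86.        ]]
mid of diagonal [449.2957181   73.14538052  86.        ]
```

```bash
python3 -m inch '[-0.001,0.004,-0.0016,0,0,0,1,0,0.006,0,0,0,0,1,0,0.006,0,0,0,0,1,0,0.004,0,0,0,0,1,0,0.002,0,0,0,0,1,0,0,0,0,0,0,1]'; python3 -m inch '[0,0.0015,0,0,0,0,1,0,0.0015,0,0,0,0,1,0,0.0015,0,0,0,0,1,0,0.0015,0,0,0,0,1,0,0.0015,0,0,0,0,1,0,0.0015,0,0,0,0,1,0,0,0,0,0,0,1]'
python3 - <<'E'
from cell import env
import cv2,numpy as np
for n in("wrist","scene"):
    c=env.read_camera(n);np.savez(f"pics/{n}3.npz",**c)
    im=c["pixels"]; im=im[110:310,180:460] if n=="wrist" else im[60:260,260:540]
    cv2.imwrite(f"pics/{n}3.png",cv2.resize(im,None,fx=2.5,fy=2.5))
E
```

```text
t: 3.95
eef_pos: [446.9, 74.9, 92.3]
tcp_rot: [-1.571, -0.001, -2.846]
ft_force: [-0.3, 0.3, 0.3]
opening: 0.002
t: 4.65
eef_pos: [447.1, 74.8, 83.6]
tcp_rot: [-1.571, 0.0, -2.846]
ft_force: [-1.0, 0.0, 3.5]
opening: 0.005
```

View pics/wrist3.png

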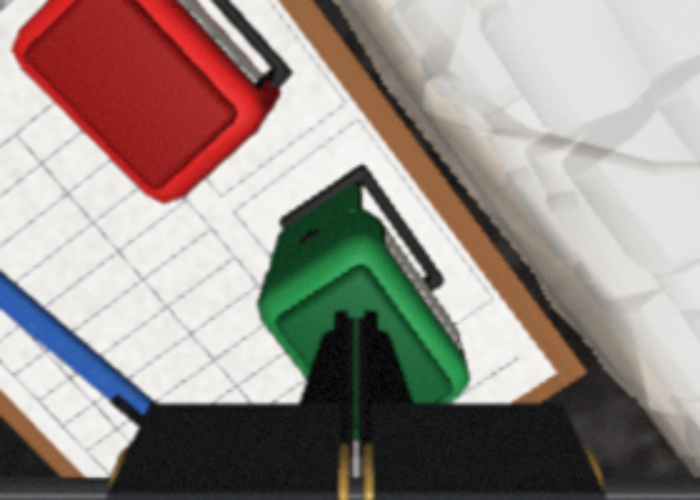

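The tips are centred on the pad to within about 3 mm and contact has just begun at 3.5 N. I'll press on slowly.

```bash
python3 -m inch '[0,0.0012,0,0,0,0,1,0,0.0012,0,0,0,0,1,0,0.0012,0,0,0,0,1,0,0.0012,0,0,0,0,1,0,0.0012,0,0,0,0,1]'; python3 -m inch '[0,0.001,0,0,0,0,1,0,0.001,0,0,0,0,1,0,0.001,0,0,0,0,1,0,0,0,0,0,0,1]'
```

```text
t: 5.25
eef_pos: [447.1, 74.8, 77.8]
tcp_rot: [-1.571, 0.0, -2.846]
ft_force: [-1.5, 0.5, 8.1]
opening: 0.004
t: 5.65
eef_pos: [447.1, 74.8, 74.8]
tcp_rot: [-1.571, 0.0, -2.846]
ft_force: [-1.3, -0.8, 8.6]
opening: 0.003
```

```bash
python3 -m inch '[0,0.001,0,0,0,0,1,0,0.001,0,0,0,0,1,0,0,0,0,0,0,1]'; python3 -m inch '[0,0.0006,0,0,0,0,1,0,0,0,0,0,0,1]'
```

```text
t: 5.95
eef_pos: [447.1, 74.8, 72.9]
tcp_rot: [-1.571, 0.0, -2.846]
ft_force: [-1.1, 0.3, 10.5]
opening: 0.005
t: 6.15
eef_pos: [447.2, 74.8, 72.7]
tcp_rot: [-1.57, 0.001, -2.846]
ft_force: [-2.6, -0.5, 15.0]
opening: 0.007
```

Force jumped to 15 N and z stalled at 72.7, so this is the hard stop. Next I hold.

```bash
python3 -m inch '[0,0,0,0,0,0,1,0,0,0,0,0,0,1,0,0,0,0,0,0,1,0,0,0,0,0,0,1,0,0,0,0,0,0,1,0,0,0,0,0,0,1]'; python3 - <<'E'
from cell import env
import cv2,numpy as np
print(env.state()['ft_force'])
for n in("wrist","scene"):
    c=env.read_camera(n);np.savez(f"pics/{n}4.npz",**c)
    im=c["pixels"]; im=im[110:310,180:460] if n=="wrist" else im[60:260,260:540]
    cv2.imwrite(f"pics/{n}4.png",cv2.resize(im,None,fx=2.5,fy=2.5))
E
```

```text
t: 6.75
eef_pos: [447.2, 74.8, 72.7]
tcp_rot: [-1.57, 0.001, -2.846]
ft_force: [-2.9, -0.4, 15.6]
opening: 0.001
[-2.86387529 -0.43293073 15.559397  ]
```

View pics/wrist4.png

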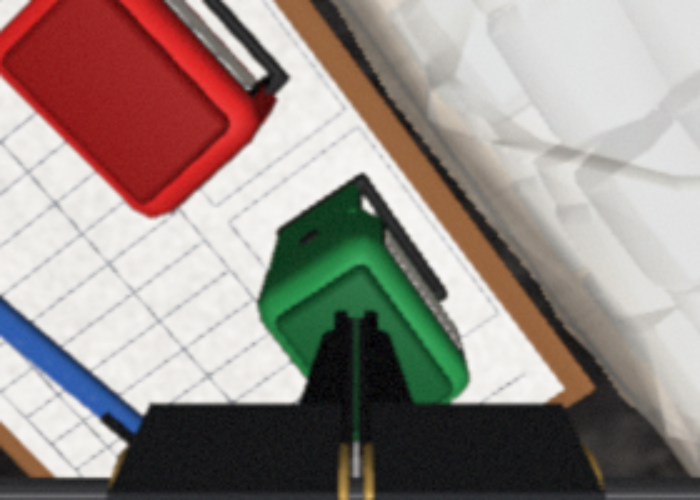

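View pics/scene4.png

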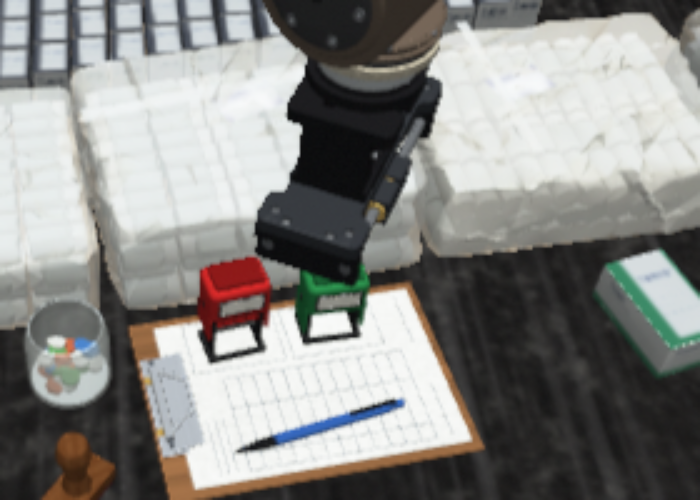

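The wrist view shows the handle deep in its frame with the tips still mid-pad at about (356,340), and the frame is square on the form. In the scene view the red stamp is untouched. I'll release slowly.

```bash
python3 -m inch '[0,-0.001,0,0,0,0,1,0,-0.002,0,0,0,0,1,0,-0.002,0,0,0,0,1,0,-0.002,0,0,0,0,1,0,-0.002,0,0,0,0,1,0,-0.002,0,0,0,0,1,0,-0.002,0,0,0,0,1,0,-0.002,0,0,0,0,1,0,-0.002,0,0,0,0,1,0,-0.003,0,0,0,0,1]'; python3 -m inch '[0,-0.006,0,0,0,0,1,0,-0.012,0,0,0,0,1,0,-0.02,0,0,0,0,1,0,-0.03,0,0,0,0,1,0,-0.03,0,0,0,0,1,0,-0.02,0,0,0,0,1,0,0,0.02,0,0,0,1,0.005,0,0.03,0,0,0,1,0.005,0,0.03,0,0,0,1,0.005,0,0.03,0,0,0,1]'; python3 -m inch '[0.005,0,0.03,0,0,0,1,0,0,0.02,0,0,0,1,0,0,0,0,0,0,1,0,0,0,0,0,0,1]'
python3 - <<'E'
from h import *
from cell import env
s=env.state();print(s['t'],s['ft_force'],s['eef_pos'])
def pad(c,lab,box,red):
    x0,y0,x1,y1=box;hsv=cv2.cvtColor(c["pixels"],cv2.COLOR_BGR2HSV);H,S,V=[hsv[...,i].astype(int) for i in range(3)]
    roi=np.zeros((400,640),bool);roi[y0:y1,x0:x1]=1;P=cloud(c)
    m=roi&(S>110)&(V>30)&((((H<8)|(H>172))) if red else abs(H-70)<22)
    hi=m&(c["depth"]>0)&(abs(P[...,2]-86)<4);v,u=np.nonzero(m)
    print(lab,'red' if red else 'green',m.sum(),u.mean(),v.mean(),hi.sum(),P[hi].mean(0))
for n,b in(("scene",(320,150,430,210)),("top",(300,170,440,290))):
    a=ld(n+"0");c=env.read_camera(n);np.savez(f"pics/{n}5.npz",**c)
    for r in(0,1):pad(a,n+' before',b,r);pad(c,n+' after',b,r)
    cv2.imwrite(f"pics/{n}5.png",c["pixels"])
E
```

```text
t: 7.85
eef_pos: [446.9, 74.8, 91.9]
tcp_rot: [-1.571, -0.001, -2.846]
ft_force: [-0.5, 0.1, 0.2]
opening: 0.006
t: 8.85
eef_pos: [464.7, -35.8, 210.5]
tcp_rot: [-1.571, 0.0, -2.845]
ft_force: [0.7, 0.2, -0.4]
opening: 0.005
t: 9.25
eef_pos: [474.2, -83.9, 210.1]
tcp_rot: [-1.571, -0.0, -2.847]
ft_force: [-0.0, 0.8, -0.1]
opening: 0.004
9.25 [-0.008568    0.82747503 -0.1327149 ] [474.21376194 -83.90920498 210.06797635]
scene before green 556 392.4406474820144 169.20863309352518 232 [443.58613574  75.00474174  85.15457551]
scene after green 555 392.43783783783783 169.16576576576577 228 [443.86695923  74.83208027  85.14867775]
scene before red 591 352.24027072758037 176.40947546531302 237 [488.50774061 137.9848229   85.02182187]
scene after red 590 352.2186440677966 176.38983050847457 233 [488.6734924  137.9351729   85.15811334]
top before green 335 393.7820895522388 224.2 278 [446.59547248  73.76599011  85.91304532]
top after green 337 393.74777448071217 224.14243323442136 271 [446.86058102  73.81551332  86.11077062]
top before red 352 363.87215909090907 201.5340909090909 266 [491.51581913 136.11309658  86.01076063]
top after red 354 363.8898305084746 201.545197740113 266 [491.60181566 135.55263174  86.02504609]
```

View pics/scene5.png

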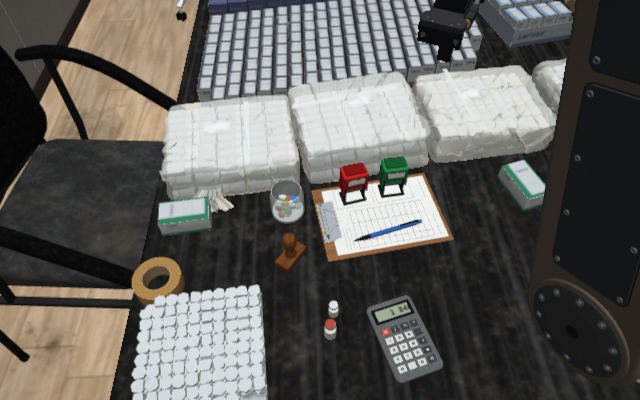

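Both stamps are back at the same pixels and heights as before, and the hand is clear at about (445,30). I'm handing in.

```bash
python3 -c "
from cell import env
print(env.job_done())"
```

```text
the job is handed in; nothing more can be done
None
```

I stamped the delivery note with the green stamp and handed the job in at about 9.4 s; the hand-in reports no verdict.

- **Press:** With closed fingertips I pressed the middle of the green handle's top slowly down to the hard stop. The tip stalled at z = 72.7 mm, about 13–14 mm below the top, and the force at the stop was about 15.6 N. I held it there for about 0.7 s, then released it slowly and took the hand away.
- **Stamps afterwards:** In the scene and top views both stamps have the same pixel positions (within 0.1 px) and the same top height (about 85–86 mm) as before the press. The green handle is therefore fully back up, and neither stamp has visibly shifted or tipped.
- **Other things:** I checked the pen, wooden stamp and jar only by eye; they look undisturbed. The last wrist force was below 1 N, with the hand clear of everything.
- **Disagreement:** The cameras differed by up to about 4 mm on the centre of the green top: wrist (448.5, 73.4) mm, scene (444.4, 75.2) mm. I pressed between the two, at (447.2, 74.8) mm, well inside the 12 mm allowed.

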